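# Park the bean caddy in its bay

### The arm

A 6-joint arm with a two-finger parallel gripper is mounted at the origin on the work surface. World frame = base frame: x ahead of the robot, y to its left, z up, the work surface at z = 0. Lengths are in m, angles in degrees, forces in N, time in s.
With the tool pointing down it reaches from about 0.375 to 0.75 m from the base axis. Payload 9 kg.
Tool frame: the origin (TCP) lies at the very end of the fingers, on their centre line; the grasp point (between the pads) lies 19 mm behind it; z points along the fingers, y is the line along which they close (so a half turn about z gives the same grasp; the last joint's range is limited). The gripper opens to 85 mm and grips with 20 to 120 N. Pads are 22 mm wide; open, the fingers measure 114 mm over their backs; the gripper's body (76 mm by 85 mm) begins 54 mm behind the grasp point. The pads swing forward as they close: fully open they stand 13 mm farther back than shut.
Start: joints at [-85.755, 5.964, 5.575, 89.605, 0, 77.527], TCP at [0.173, -0.575, 0.231] pointing down, gripper open.
Joint ranges: [-171.21, 171.21], [-48.23, 106.86], [-62.78, 66.21], [-105.2, 120.99], [-86.42, 89.51], [-180, 180]. Speed limits (degrees/s): [127.2, 127.2, 147.25, 180, 180, 180].

### API

Orientations are given as [roll, pitch, yaw] about the fixed x, y, z axes, in that order (R = Rz(yaw) Ry(pitch) Rx(roll)).
In Python, from station import r gives the robot as it stands.
- The arm moves only by the tool step_arm, never from a script. Its argument "rows" is a list that holds one entry, the list of rows, each a list of 6 numbers: the shift along the world's x, y, z in m, then the turn, a rotation vector about the world's x, y, z in rad. In form: [[[x, y, z, rx, ry, rz], ...]]. A call has 1 to 5 rows; each row shifts and turns the commanded pose from where the row before left it; what a row does not reach is not made up. A row lasts 1/10 s, in which the tool goes at most 50 mm and 8.59 degrees, less where a joint would pass 70% of its speed; a pose out of reach is approached as far as the arm can. A call is refused whole if a number of a shift passes 0.05 or a number of a turn 0.15, either way. A call with a gripper value outside its range is refused whole. "grip" is the opening, from -1 (shut) to 1 (fully open), set as the call begins (left out, the last holds). The fingers move at their own pace and stop on an object; "grip_force" is the grip in N (left out, the last holds). Time passes only in rows, so rows that do not move let the fingers close. It gives the time, the measured TCP pose, the force, the opening and the grip force at its end, in the units of the state.
- r.get_state(): the state, without advancing time (a new reading comes with each control period).
- r.camera(name): name is "scene" or "top" or "wrist"; returns (picture, depth): 400x640x3 uint8, blue, green, red; 400x640 float32, m along the optical axis (not along the pixel's ray), 0 where there is no reading.
- r.get_calibration(name): a dict with "fx", "fy", "cx", "cy" (pixels), "rvec" (rotation vector, rad) and "tvec" (3), from world to camera coordinates, as OpenCV has them. Camera axes: x right, y down, z forward; pixel columns grow to the right and rows downward; lengths in m; the calibration is good to about 2 mm. A picture is of the moment at which its call begins: read the wrist's pose just before it. get_calibration takes no time and is no camera call; for the wrist camera it gives the pose at the moment of the call.
- r.finish_job(): hands the job in; it is judged then, once.
The state is a dict: "clock": time; "q": joint angles; "dq": joint speeds; "joint_torque": joint torques, N m; "tool_pos": TCP position; "eef_rot": TCP orientation; "wrist_force": force on the tool from outside, world axes, zero at the start; "wrist_torque": the same for the moment, N m; "width": finger opening in m; "finger_force": force on a finger pad.
Only numpy, scipy, OpenCV 4.12 (cv2) and the standard library are available. Lean on these libraries where they do the work, as an engineer would, in place of code of your own. Each camera call takes 0.05 s, during which the arm holds its last target. There are 200 camera calls.

### The job

Roll the wheeled caddy, with its jar on it, forward by its handle until both swivel castors trail straight, then steer it nose first into the parking bay and gently push on until the plunger at the bay's end is fully in; the castors must be straight before the nose enters, and still straight at the end. Keep the wheels on the counter and the jar standing on the caddy, do not touch the bay with the gripper or disturb anything else, and let go of the parked caddy.

Things in the scene. Friction and masses are not known exactly. Their poses are not given: they have to be found in the camera images.
- caddy: light wooden tray trolley, deck 170 mm long (x, +x = nose, forward), 130 mm wide (y), deck surface 52 and rim top 64 mm high. Origin on the counter under the deck's centre, z up. Nose face at x = 85 mm, 42 to 64 mm high. Fixed wheels near the nose (axle x = 60 mm), two swivel castors near the handle (pivots x = -55, y = +-35 mm, trail 14 mm, wheels 26 mm). With the jar 0.6 to 1 kg
- handle (a point): middle of the caddy's handle, a level round steel bar 12 mm thick, 112 mm long along the caddy's y, 125 mm high, 130 mm behind the deck's centre (45 mm clear of the deck); rods at y = +-50 mm carry its ends, so grip its middle from above across the bar. The fixed wheels resist sliding sideways: steer by swinging the handle about their axle, a twisted grip slips. Axes as the caddy's
- castor_left (a joint): swivel angle of the castor at the caddy's +y side, rad: 0 = wheel trails straight behind its pivot (caddy rolling forward), positive counter-clockwise from above; turns freely to +-2.9. Starts well askew. Rolling some 60 mm straight ahead brings it to 0
- castor_right (a joint): the same for the castor at the -y side
- jar: white lidded jar 80 mm in diameter and 80 mm tall, standing loose on the deck within the rim, some 20 mm ahead of the deck's centre. Origin at the centre of its underside
- bay: grey parking bay fixed to the counter, open above. Origin on the counter in the middle of the mouth, +x inwards, y across, z up. Side rails 56 mm high, inner faces at y = +-71 mm, from x = 0 to 300 mm (the caddy has 6 mm to spare each side); their ends flare outwards for 39 mm before the mouth
- plunger (a joint): travel (m) of the end stop's plunger, a grey button 28 mm wide facing the mouth, 48 mm high on the bay's middle line: 0 = out, 0.012 = fully in. Yields at about 3.5 N and stays where it is left, then runs onto a rubber cushion of about 2.5 N/mm. About 8 N seats it, over 18 N is too rough
- bowl: bystander: steel bowl 110 mm across, 50 mm high; origin centre of underside
- soap: bystander: yellow bottle with red cap, 72 mm in diameter, 150 mm high; origin centre of underside
- flask: bystander: cream vacuum flask, 90 mm in diameter, 205 mm high, with a handle; origin centre of underside
- end_wall (a point): middle of the foot of the inner face of the wall that closes the bay, 300 mm in from the mouth; axes as the bay's. The black stop block that carries the plunger is clamped somewhere in front of it and is not measured: the face of the plunger, when out, stands 65 to 110 mm before this wall (190 to 235 mm in from the mouth), to be found by feel
Not all that is in view belongs to the job. Of the things like the jar, leave any that is brown or orange; of the rest the smaller one is meant.

How it is judged (in metres and radians):
On the way, in this order (a step that is already met when the one before it is completed fails the run):
1. both castors trail straight (within 0.25 rad) while the nose is still outside the bay's mouth (value of joint castor_left between -0.25 and 0.25 rad and value of joint castor_right between -0.25 and 0.25 rad and x of caddy in the frame of bay below -0.085 m), for 0.1 s.
2. the nose is 50 mm or more between the rails, the caddy in line with the bay (0.1 rad), the plunger still out (x of caddy in the frame of bay above -0.035 m and y of caddy in the frame of bay between -0.012 and 0.012 m and angle between the x axis of caddy and the x axis of bay, either way round below 0.1 rad and value of joint plunger below 0.002 m), for 0.1 s.
At the end, for the whole second after the job is handed in: The plunger is pushed in at least 10.5 of its 12 mm, the caddy stands at rest in the bay, its origin more than 107 mm inside the mouth, within 12 mm of the middle line and 0.1 rad of the bay's direction, both castors within 0.3 rad of straight, the jar upright on the deck (value of joint plunger above 0.0105 m and x of caddy in the frame of bay above 0.107 m and y of caddy in the frame of bay between -0.012 and 0.012 m and angle between the x axis of caddy and the x axis of bay, either way round below 0.1 rad and value of joint castor_left between -0.3 and 0.3 rad and value of joint castor_right between -0.3 and 0.3 rad and angle between jar's own z axis and vertical below 0.15 rad and z of jar in the frame of caddy above 0.045 m and horizontal distance between jar and caddy below 0.06 m and linear speed of caddy below 0.01 m/s); the robot touches nothing.
It fails at once if the caddy presses on the bay or its end stop with more than 18 N (contact force between caddy and bay above 18 N).
It fails at once if the caddy is lifted (origin over 10 mm up) or tipped (over 0.12 rad) (height (world z) of caddy above 0.01 m or angle between caddy's own z axis and vertical above 0.12 rad).
It fails at once if the jar tips over or leaves the caddy (angle between jar's own z axis and vertical above 0.4 rad or horizontal distance between jar and caddy above 0.08 m).
It fails at once if the robot touches the bay or its end stop (contact force between any of the arm, the fingers and bay above 1 N).
It fails at once if a bystander is moved by more than 20 mm (distance of any of bowl, soap, flask from where it was at the start of the episode above 0.02 m).
It also fails if it takes over 72 s, if anything falls off the work surface, if the arm or the gripper's body presses on something with over 40 N, if the wrist force passes 120 N, or if a joint passes its speed limit or range.

## Working session

There is one attempt and no reset: what is moved stays moved. The work goes in short steps, Python scripts to look and compute and a tool call to move; the robot and the scene stay as the last step left them, time stands still between calls to the robot, and variables do not carry over. Pictures are saved under pics/ and viewed, at most 10 in all, crops included, and the job is handed in when it is done.

Besides the shell and the picture viewer there is one more tool, called after "Call:" as a command line: name --argument value ..., lists and objects as JSON in quotes. step_arm: Moves the arm, as the interface text tells. Its arguments: {"type":"object","properties":{"rows":{"type":"array"},"grip":{"type":"number"},"grip_force":{"type":"number"}},"required":["rows"]}

```bash
mkdir -p pics
cat > h.py <<'E'
import numpy as np,cv2
from station import r
def cal(n):
    c=r.get_calibration(n);K=np.array([[c['fx'],0,c['cx']],[0,c['fy'],c['cy']],[0,0,1.]])
    R=cv2.Rodrigues(np.array(c['rvec'],float))[0];return K,R,np.array(c['tvec'],float).ravel()
def ray(n,u,v,z,C=None):
    K,R,t=C or cal(n);o=-R.T@t;d=R.T@np.linalg.inv(K)@[u,v,1];return o+d*(z-o[2])/d[2]
def cloud(dep,C):
    K,R,t=C;v,u=np.mgrid[:400,:640];p=np.stack([(u-K[0,2])/K[0,0]*dep,(v-K[1,2])/K[1,1]*dep,dep],-1)
    return (p-t)@R
E
python3 - <<'E'
from h import *
for n in('top','scene'):
    p,d=r.camera(n);cv2.imwrite(f'pics/{n}0.png',p);np.savez(f'{n}0.npz',p=p,d=d);K,R,t=cal(n);print(n,-R.T@t,(d>0).mean())
print(r.get_state())
E
```

```text
top [ 0.45357123 -0.01034054  0.98218504] 0.9958671875
scene [0.81173523 0.48798381 1.03143621] 0.9959765625
{'clock': 0.1, 'q': array([-8.57528996e+01,  5.99469050e+00,  5.53262838e+00,  8.96048791e+01,
        6.37008555e-05,  7.75271190e+01]), 'dq': array([ 0.07092882, -0.08314316,  0.1040792 ,  0.02606464,  0.02697156,
       -0.0105529 ]), 'joint_torque': array([ 7.56969937e-03, -5.58211648e+01,  5.04716778e+01,  1.32819786e-02,
       -2.39093515e-04, -1.11660462e-06]), 'tool_pos': array([ 0.17260819, -0.57433154,  0.23061596]), 'eef_rot': array([-1.79934652e+02, -1.45199886e-02,  1.67199731e+01]), 'wrist_force': array([-0.15125063, -1.31797129, -0.83176264]), 'wrist_torque': array([0.01597737, 0.03245776, 0.00310235]), 'finger_force': 0.0, 'width': 0.08553923177471023}
```

View pics/top0.png

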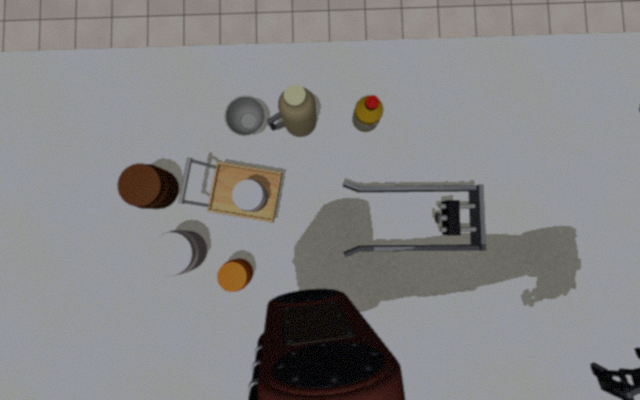

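View pics/scene0.png

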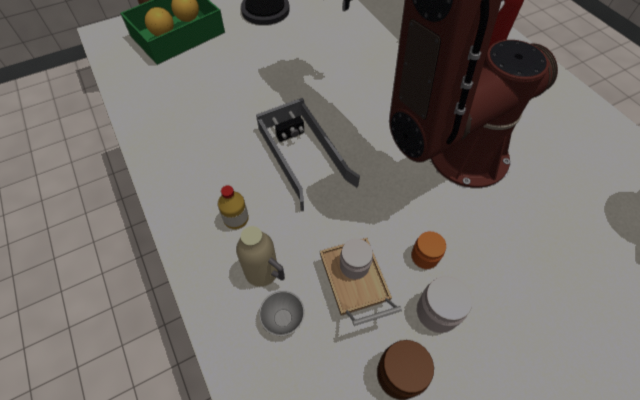

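The top view shows the caddy at (247,190), nose to the right, its handle bar at (191,182), and the bay mouth at about (350,218) running right to the wall at (480,217). Jar-like things in the top view are the white jar on the caddy (249,195), a larger white one (175,252), an orange one (235,275) and a brown one (145,185). I choose the small white one on the caddy.

```bash
cat > m.py <<'E'
from h import *
def rect(m,P):
    return cv2.minAreaRect(P[m][:,:2].astype(np.float32)*1000)
if __name__=='__main__':
    for n in('top','scene'):
        f=np.load(n+'0.npz');p,d=f['p'],f['d'];C=cal(n);P=cloud(d,C);z=P[...,2]
        hsv=cv2.cvtColor(p,cv2.COLOR_BGR2HSV)
        H,S,V=hsv[...,0].astype(int),hsv[...,1],hsv[...,2]
        x,y=P[...,0],P[...,1]
        print(n,'counter z',np.median(z[(abs(z)<.03)]))
        wood=(H>8)&(H<25)&(S>70)&(V>90)&(z>.04)&(z<.075)&(x>.4)
        wood=cv2.morphologyEx(wood.astype(np.uint8),cv2.MORPH_OPEN,np.ones((3,3)))
        k,l,s,c=cv2.connectedComponentsWithStats(wood)
        for i in range(1,k):
            if s[i,4]>300: print('wood',c[i],s[i,4],rect(l==i,P),np.median(z[l==i]))
        # handle bar
        if n=='top': reg=(np.mgrid[:400,:640][1]>175)&(np.mgrid[:400,:640][1]<208)&(np.mgrid[:400,:640][0]>150)&(np.mgrid[:400,:640][0]<212)
        else: reg=(np.mgrid[:400,:640][1]>330)&(np.mgrid[:400,:640][1]<405)&(np.mgrid[:400,:640][0]>295)&(np.mgrid[:400,:640][0]<330)
        b=reg&(z>.108)&(z<.14);print('bar n',b.sum(), rect(b,P) if b.sum()>4 else '',np.median(z[b]) if b.sum() else '', np.percentile(z[reg],[50,90,99]))
        # bay
        bay=(z>.047)&(z<.066)&(y<-.0)&(y>-.45)&(x>.3)&(x<.6)&(S<80)
        k,l,s,c=cv2.connectedComponentsWithStats(bay.astype(np.uint8))
        for i in range(1,k):
            if s[i,4]>100: print('bay',c[i],s[i],rect(l==i,P),np.median(z[l==i]))
        # jar top
        j=(z>.12)&(z<.145)&(S<60)&(V>120)
        k,l,s,c=cv2.connectedComponentsWithStats(j.astype(np.uint8))
        for i in range(1,k):
            if s[i,4]>150: print('jar',c[i],s[i,4],cv2.minEnclosingCircle(P[l==i][:,:2].astype(np.float32)*1000),np.median(z[l==i]))
E
python3 m.py
python3 - <<'E'
import cv2
p=cv2.imread('pics/top0.png');a=cv2.resize(p[140:300,110:310],None,fx=4,fy=4,interpolation=cv2.INTER_CUBIC)[:590]
cv2.imwrite('pics/crop1.png',a)
E
```

```text
top counter z -0.0002099900371575066
wood [242.57787419 189.96052061] 2305 ((541.1475219726562, 186.10147094726562), (169.295654296875, 127.76200866699219), 78.74977111816406) 0.05201173883818533
bar n 295 ((564.698974609375, 309.5606689453125), (24.722890853881836, 111.89222717285156), 78.75225067138672) 0.1285335130658931 [0.00014526 0.12760013 0.13194666]
bay [419.64347826 218.04214047] [ 343  181  138   76 1495] ((462.66607666015625, -235.64236450195312), (341.1336669921875, 190.97930908203125), 88.95364379882812) 0.055745627316988046
bay [450.88085106 217.57446809] [436 200  25  36 470] ((460.4598083496094, -329.2805480957031), (59.448570251464844, 89.02477264404297), 88.88850402832031) 0.05788903638041244
jar [246.78371162 194.36448598] 749 ((527.1416015625, 165.63442993164062), 36.80016326904297) 0.13134952687696902
scene counter z 0.00023533701292601723
wood [353.44680851 285.07497467] 1974 ((542.3515625, 189.59854125976562), (167.22348022460938, 128.85476684570312), 78.96466827392578) 0.05224978830705099
bar n 310 ((565.35302734375, 310.2271728515625), (23.677749633789062, 112.38095092773438), 78.93008422851562) 0.12945291877043125 [0.00206463 0.12708727 0.13300033]
bay [300.79327399 143.42136499] [ 256  101  104  102 1011] ((457.86639404296875, -235.98614501953125), (352.3582763671875, 190.8148651123047), 86.86799621582031) 0.055771276863447884
bay [289.6192053  125.53311258] [275 116  29  21 302] ((462.914794921875, -327.46356201171875), (89.20388793945312, 60.03725051879883), 0.6084417700767517) 0.05794912765113654
jar [356.88567073 252.38567073] 656 ((527.1517944335938, 165.61260986328125), 36.59322738647461) 0.13190967316350077
```

View pics/crop1.png

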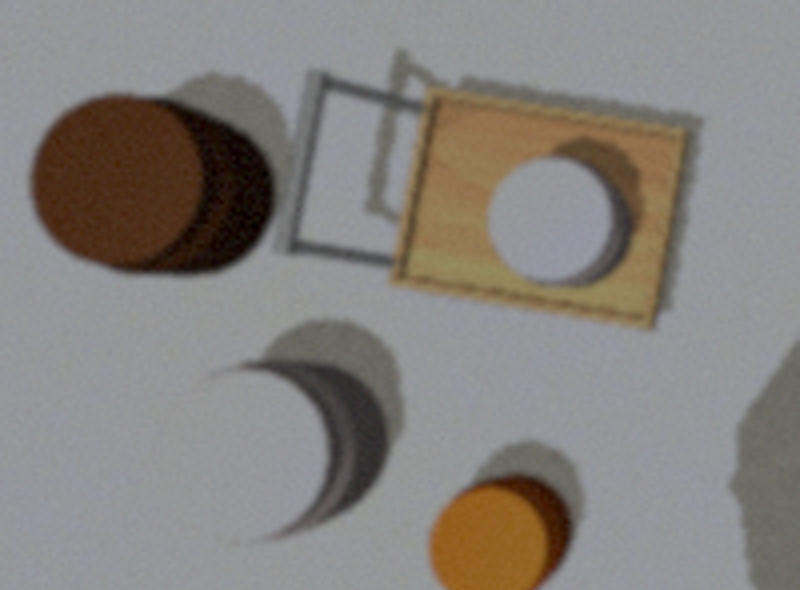

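The crop confirms the small white jar standing on the caddy, at crop (552,215). The brown jar's right edge, at crop (272,190), is close behind the handle bar (crop x≈300), so I'll check that clearance and fit the bay axis.

Run:
```python
from h import *
for n in('top','scene'):
    f=np.load(n+'0.npz');p,d=f['p'],f['d'];P=cloud(d,cal(n));x,y,z=P[...,0],P[...,1],P[...,2]
    e=[]
    for lo,hi in((.36,.46),(.46,.56)):
        m=(z>.051)&(z<.06)&(y<-.12)&(y>-.36)&(x>lo)&(x<hi)&(abs(x-.46)>.055)
        l=np.polyfit(y[m],x[m],1);res=x[m]-np.polyval(l,y[m]);k=abs(res)<.008;l=np.polyfit(y[m][k],x[m][k],1);e.append(l)
        print(n,'rail',l,np.ptp(res),'x at -.1,-.3',np.polyval(l,[-.1,-.3]))
    l=(e[0]+e[1])/2;print('axis x at -.1,-.25,-.4',np.polyval(l,[-.1,-.25,-.4]),'slope dx/dy',l[0])
    m=(z>.045)&(z<.075)&(y<-.37)&(y>-.45)&(abs(x-.46)<.05);print('wall y',np.percentile(y[m],[1,25,50,75,99]),np.median(z[m]))
    m=(z>.047)&(z<.066)&(y<0)&(y>-.3)&(abs(x-.46)<.12);print('flare tip y',np.percentile(y[m],99.7))
    for nm,mm in(('brown',(y>.33)&(y<.55)&(x>.45)&(x<.7)&(z>.02)),('bigwhite',(y>.25)&(y<.42)&(x>.3)&(x<.49)&(z>.02)),('orange',(y>.1)&(y<.25)&(x>.3)&(x<.43)&(z>.02)),('flask',(y>.0)&(y<.2)&(x>.62)&(x<.8)&(z>.02)),('bowl',(y>.15)&(y<.3)&(x>.62)&(x<.8)&(z>.02))):
        if mm.sum(): print(nm,'x',np.percentile(x[mm],[1,99]).round(3),'y',np.percentile(y[mm],[1,99]).round(3),'ztop',np.percentile(z[mm],98).round(3))
```

```text
top rail [0.0234975 0.3913688] 0.010881999031724598 x at -.1,-.3 [0.38901905 0.38431955]
top rail [0.01362562 0.5424407 ] 0.011945212432248775 x at -.1,-.3 [0.54107814 0.53835301]
axis x at -.1,-.25,-.4 [0.46504859 0.46226436 0.45948013] slope dx/dy 0.018561556737933662
wall y [-0.41535813 -0.40994532 -0.40541298 -0.40432289 -0.40244022] 0.06820626951397621
flare tip y -0.06566799879627944
brown x [0.506 0.61 ] y [0.376 0.479] ztop 0.116
bigwhite x [0.344 0.445] y [0.299 0.401] ztop 0.114
orange x [0.301 0.368] y [0.178 0.249] ztop 0.083
flask x [0.693 0.792] y [0.002 0.197] ztop 0.206
bowl x [0.69  0.794] y [0.151 0.237] ztop 0.052
scene rail [0.01599487 0.39168304] 0.0146928280377297 x at -.1,-.3 [0.39008355 0.38688458]
scene rail [0.0142645  0.54479871] 0.013203974807867502 x at -.1,-.3 [0.54337226 0.54051936]
axis x at -.1,-.25,-.4 [0.46672791 0.46445845 0.462189  ] slope dx/dy 0.015129681078063607
wall y [-0.41490982 -0.40661107 -0.40455299 -0.40291317 -0.39971745] 0.06353539648758284
flare tip y -0.06302437632492894
brown x [0.513 0.616] y [0.383 0.486] ztop 0.118
bigwhite x [0.329 0.448] y [0.252 0.409] ztop 0.115
orange x [0.301 0.37 ] y [0.184 0.249] ztop 0.083
flask x [0.694 0.792] y [0.025 0.196] ztop 0.207
bowl x [0.69  0.796] y [0.15  0.241] ztop 0.053
```

Bay axis: x = 0.4658 at the mouth (y ≈ -0.103), direction about (-0.016,-1). The handle is at (0.567,0.3155) with the caddy heading -101.2°. The brown jar starts 62 mm behind the bar, so I'll go down with a reduced opening. Moving over there now.

Call:
step_arm --rows '[[[0.038,0.0225,0.008,0,0,0.1475],[0.038,0.0225,0.008,0,0,0.1475],[0.038,0.0225,0.008,0,0,0.1475],[0.038,0.0225,0.008,0,0,0.1475],[0.038,0.0225,0.008,0,0,0.1475]]]' --grip 0.1

```text
clock: 0.6
tool_pos: [0.3639, -0.4609, 0.2713]
eef_rot: [-180.0, -0.0, 59.3]
wrist_force: [-0.2, -0.5, -0.4]
width: 0.0467
finger_force: 0.0
```

Call:
step_arm --rows '[[[0.038,0.0225,0,0,0,0.1475],[0.024,0.041,0,0,0,0.1475],[0.024,0.041,0,0,0,0.1475],[0.024,0.041,0,0,0,0.1475],[0.024,0.041,0,0,0,0.1475]]]'

```text
clock: 1.1
tool_pos: [0.4972, -0.2738, 0.2709]
eef_rot: [-180.0, -0.0, 101.6]
wrist_force: [1.5, -1.6, -0.3]
width: 0.0469
finger_force: 0.0
```

Call:
step_arm --rows '[[[0.024,0.041,0,0,0,0.1475],[0.024,0.041,0,0,0,0.1475],[0.024,0.041,0,0,0,0.1475],[0,0.05,0,0,0,0.1475],[0,0.05,0,0,0,0.1475]]]'

```text
clock: 1.6
tool_pos: [0.5686, -0.0507, 0.2704]
eef_rot: [-180.0, -0.1, 143.8]
wrist_force: [1.2, -0.4, 0.2]
width: 0.0468
finger_force: 0.0
```

Call:
step_arm --rows '[[[0,0.05,0,0,0,0.1475],[0,0.05,0,0,0,0.1475],[0,0.05,0,0,0,0.1475],[0,0.043,0,0,0,0],[0,0.043,0,0,0,0]]]'

```text
clock: 2.1
tool_pos: [0.5681, 0.1854, 0.271]
eef_rot: [-180.0, -0.0, 168.9]
wrist_force: [0.5, -0.9, 1.2]
width: 0.0471
finger_force: 0.0
```

Call:
step_arm --rows '[[[0,0.043,0,0,0,0],[0,0.043,0,0,0,0],[0,0.043,0,0,0,0],[0,0,0,0,0,0],[0,0,0,0,0,0]]]'

```text
clock: 2.6
tool_pos: [0.5682, 0.3131, 0.2705]
eef_rot: [-180.0, -0.1, 168.9]
wrist_force: [-0.5, -0.4, 0.4]
width: 0.0467
finger_force: 0.0
```

Run:
```python
from h import *
C=cal('wrist');p,d=r.camera('wrist');P=cloud(d,C);x,y,z=P[...,0],P[...,1],P[...,2]
cv2.imwrite('pics/w1.png',p)
m=(z>.10)&(z<.14)&(d>0)&(abs(x-.567)<.07)&(abs(y-.3155)<.04)
print(m.sum(),cv2.minAreaRect(P[m][:,:2].astype(np.float32)*1000) if m.any() else '',np.percentile(z[m],[5,50,95]) if m.any() else '')
k=m&(abs(x-.567)<.04)
if k.any(): l=np.polyfit(x[k],y[k],1);print('bar slope deg',np.degrees(np.arctan(l[0])),'y at .567',np.polyval(l,.567),'ztop',np.percentile(z[k],90))
print(r.get_state()['tool_pos'])
```

```text
1778 ((564.8096313476562, 307.714111328125), (27.88286781311035, 112.42626190185547), 78.43038940429688) [0.10759567 0.12859266 0.13050806]
bar slope deg -11.050539065023065 y at .567 0.3154531398430065 ztop 0.13025245389168869
[0.56848537 0.31208851 0.27083291]
```

View pics/w1.png

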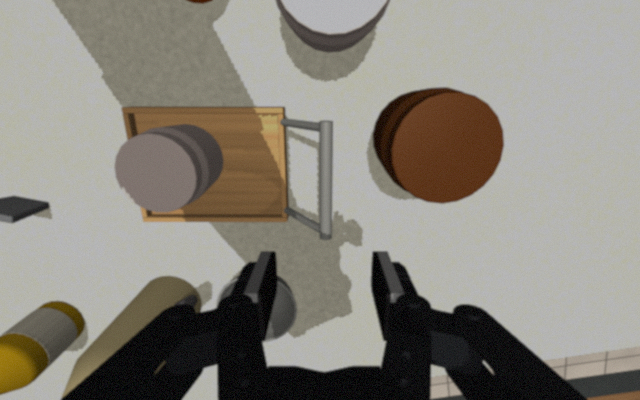

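The wrist picture shows the bar at (326,180), between the fingers and parallel to their pads, with the brown jar at (440,145) clear of them. Bar at (0.567,0.3155), top at 0.130, agrees with the top and scene views. Going down.

Call:
step_arm --rows '[[[-0.001,0.003,-0.04,0,0,0],[0,0,-0.04,0,0,0],[0,0,-0.04,0,0,0],[0,0,-0.03,0,0,0],[0,0,-0.014,0,0,0]]]'

```text
clock: 3.15
tool_pos: [0.5662, 0.3133, 0.1039]
eef_rot: [-179.9, -0.2, 168.7]
wrist_force: [-0.1, 0.2, -0.0]
width: 0.047
finger_force: 0.0
```

Call:
step_arm --rows '[[[0,0,0,0,0,0],[0,0,0,0,0,0],[0,0,0,0,0,0],[0,0,0,0,0,0],[0,0,0,0,0,0]]]' --grip -0.5 --grip_force 40

```text
clock: 3.65
tool_pos: [0.5682, 0.3155, 0.1085]
eef_rot: [179.9, 0.1, 168.8]
wrist_force: [-0.5, 0.5, 0.5]
width: 0.0213
finger_force: 0.0
```

Call:
step_arm --rows '[[[0,0,0,0,0,0],[0,0,0,0,0,0],[0,0,0,0,0,0],[0,0,0,0,0,0],[0,0,0,0,0,0]]]' --grip -1

```text
clock: 4.15
tool_pos: [0.5679, 0.3155, 0.1078]
eef_rot: [180.0, 0.0, 168.8]
wrist_force: [0.4, -0.5, 5.0]
width: 0.0108
finger_force: 39.1
```

The bar is gripped (10.8 mm wide, 39 N). Plan: swing the handle about the axle to about 24° relative to the bay, roll straight about 85 mm, then arc into line (R = 0.3 m) and go straight in.

```bash
cat > plan.py <<'E'
import numpy as np
# segments: (ds of axle, dphi deg) per row ; phi = heading from -y toward -x
def rows(H,phi,segs):
    H=np.array(H,float);u=lambda p:np.array([-np.sin(np.radians(p)),-np.cos(np.radians(p))])
    A=H+.19*u(phi)
    for ds,dp in segs:
        A=A+ds*u(phi+dp/2);phi+=dp;n=A-.19*u(phi);print([*(n-H).round(4).tolist(),round(-np.radians(dp),4)]);H=n
    print('end H',H,'A',A,'phi',phi,'bay x',-(A[1]+.103),'lat',A[0]-.4658-.016*(A[1]+.1))
if __name__=='__main__':
    rows((.5679,.3155),11.2,[(0,1)]+[(0,2.3)]*5+[(0,1.2)]+[(0,0)]+[(.004,0)]+[(.008,0)]*10+[(.005,0)]+[(.0063,-1.2)]*20)
E
python3 plan.py
```

```text
[0.0032, -0.0007, np.float64(-0.0175)]
[0.0074, -0.0018, np.float64(-0.0401)]
[0.0073, -0.0021, np.float64(-0.0401)]
[0.0073, -0.0024, np.float64(-0.0401)]
[0.0072, -0.0026, np.float64(-0.0401)]
[0.007, -0.0029, np.float64(-0.0401)]
[0.0036, -0.0016, np.float64(-0.0209)]
[0.0, 0.0, np.float64(-0.0)]
[-0.0017, -0.0036, np.float64(-0.0)]
[-0.0034, -0.0073, np.float64(-0.0)]
[-0.0034, -0.0073, np.float64(-0.0)]
[-0.0034, -0.0073, np.float64(-0.0)]
[-0.0034, -0.0073, np.float64(-0.0)]
[-0.0034, -0.0073, np.float64(-0.0)]
[-0.0034, -0.0073, np.float64(-0.0)]
[-0.0034, -0.0073, np.float64(-0.0)]
[-0.0034, -0.0073, np.float64(-0.0)]
[-0.0034, -0.0073, np.float64(-0.0)]
[-0.0034, -0.0073, np.float64(-0.0)]
[-0.0021, -0.0045, np.float64(-0.0)]
[-0.0062, -0.0041, np.float64(0.0209)]
[-0.0061, -0.0042, np.float64(0.0209)]
[-0.006, -0.0044, np.float64(0.0209)]
[-0.0059, -0.0045, np.float64(0.0209)]
[-0.0059, -0.0046, np.float64(0.0209)]
[-0.0058, -0.0047, np.float64(0.0209)]
[-0.0057, -0.0049, np.float64(0.0209)]
[-0.0056, -0.005, np.float64(0.0209)]
[-0.0054, -0.0051, np.float64(0.0209)]
[-0.0053, -0.0052, np.float64(0.0209)]
[-0.0052, -0.0053, np.float64(0.0209)]
[-0.0051, -0.0054, np.float64(0.0209)]
[-0.005, -0.0055, np.float64(0.0209)]
[-0.0049, -0.0056, np.float64(0.0209)]
[-0.0048, -0.0057, np.float64(0.0209)]
[-0.0046, -0.0058, np.float64(0.0209)]
[-0.0045, -0.0059, np.float64(0.0209)]
[-0.0044, -0.006, np.float64(0.0209)]
[-0.0043, -0.0061, np.float64(0.0209)]
[-0.0041, -0.0062, np.float64(0.0209)]
end H [0.46858285 0.11644197] A [ 0.46559846 -0.07353459] phi 0.9000000000000112 bay x -0.029465411036439695 lat -0.0006249865016886113
```

Call:
step_arm --rows '[[[0.0032,-0.0007,0,0,0,-0.0175],[0.0074,-0.0018,0,0,0,-0.04],[0.0073,-0.0021,0,0,0,-0.04],[0.0073,-0.0024,0,0,0,-0.04],[0.0072,-0.0026,0,0,0,-0.04]]]'

```text
clock: 4.65
tool_pos: [0.6004, 0.3058, 0.1077]
eef_rot: [180.0, 0.0, 158.6]
wrist_force: [-0.4, 0.5, 5.8]
width: 0.0102
finger_force: 39.2
```

Call:
step_arm --rows '[[[0.007,-0.0029,0,0,0,-0.04],[0.0036,-0.0016,0,0,0,-0.021],[0,0,0,0,0,0],[0,0,0,0,0,0]]]'

```text
clock: 5.05
tool_pos: [0.6111, 0.3012, 0.1077]
eef_rot: [180.0, 0.0, 155.1]
wrist_force: [-0.3, 0.6, 5.5]
width: 0.0102
finger_force: 39.2
```

```bash
cat > look.py <<'E'
from h import *
import sys
def caddy(tag):
    st=r.get_state()
    for n in('top','scene'):
        C=cal(n);p,d=r.camera(n);P=cloud(d,C);x,y,z=P[...,0],P[...,1],P[...,2]
        h=cv2.cvtColor(p,cv2.COLOR_BGR2HSV);H,S,V=[h[...,i] for i in range(3)]
        cv2.imwrite(f'pics/{tag}_{n}.png',p)
        w=(H>8)&(H<25)&(S>70)&(V>60)&(z>.04)&(z<.075)&(x>.38)&(x<.66)&(y<.32)&(y>-.4)
        w=cv2.morphologyEx(w.astype(np.uint8),cv2.MORPH_OPEN,np.ones((3,3)))
        k,l,s,c=cv2.connectedComponentsWithStats(w)
        m=w>0
        for i in range(1,k):
            if s[i,4]<60: m[l==i]=0
        (cx,cy),(a,b),an=cv2.minAreaRect(P[m][:,:2].astype(np.float32)*1000)
        print(n,'deck',round(cx,1),round(cy,1),'size',round(a,1),round(b,1),'ang',round(an,2))
        j=(z>.12)&(z<.145)&(S<60)&(V>110)&(x>.38)&(x<.62)&(y<.24)
        k,l,s,c=cv2.connectedComponentsWithStats(j.astype(np.uint8));i=1+np.argmax(s[1:,4]) if k>1 else 0
        if i and s[i,4]>100: print('  jar',cv2.minEnclosingCircle(P[l==i][:,:2].astype(np.float32)*1000),np.median(z[l==i]))
    print(st['tool_pos'].round(4),st['eef_rot'].round(2),st['wrist_force'].round(1),st['clock'])
caddy(sys.argv[1])
E
python3 look.py a
```

```text
top deck 554.0 182.5 size 170.0 129.6 ang 64.86
  jar ((536.918701171875, 165.78640747070312), 36.589439392089844) 0.13134277388223436
scene deck 593.8 167.1 size 170.2 46.6 ang 63.45
[0.6111 0.3012 0.1077] [1.7997e+02 3.0000e-02 1.5515e+02] [-0.3  0.6  5.5] 5.05
```

Call:
step_arm --rows '[[[-0.0017,-0.0036,0,0,0,0],[-0.0034,-0.0073,0,0,0,0],[-0.0034,-0.0073,0,0,0,0],[-0.0034,-0.0073,0,0,0,0],[-0.0034,-0.0073,0,0,0,0]]]'

```text
clock: 5.65
tool_pos: [0.5957, 0.2684, 0.1079]
eef_rot: [179.9, 0.1, 155.2]
wrist_force: [1.3, 0.9, 5.2]
width: 0.0108
finger_force: 39.2
```

Call:
step_arm --rows '[[[-0.0034,-0.0073,0,0,0,0],[-0.0034,-0.0073,0,0,0,0],[-0.0034,-0.0073,0,0,0,0],[-0.0034,-0.0073,0,0,0,0],[-0.0034,-0.0073,0,0,0,0]]]'

```text
clock: 6.15
tool_pos: [0.5787, 0.2319, 0.1079]
eef_rot: [179.9, 0.1, 155.2]
wrist_force: [0.1, 0.5, 7.1]
width: 0.0105
finger_force: 39.2
```

Call:
step_arm --rows '[[[-0.0034,-0.0073,0,0,0,0],[-0.0021,-0.0045,0,0,0,0],[0,0,0,0,0,0],[0,0,0,0,0,0]]]'

```text
clock: 6.55
tool_pos: [0.5731, 0.2198, 0.1078]
eef_rot: [180.0, 0.0, 155.1]
wrist_force: [-0.1, -0.3, 6.4]
width: 0.0101
finger_force: 39.4
```

```bash
python3 look.py b
```

```text
top deck 516.6 101.7 size 169.7 129.3 ang 65.12
  jar ((497.7758483886719, 83.85688781738281), 36.76543045043945) 0.13142169423962344
scene deck 554.2 86.4 size 172.2 50.6 ang 66.28
[0.5731 0.2198 0.1078] [1.7998e+02 5.0000e-02 1.5514e+02] [-0.1 -0.3  6.4] 6.55
```

Run:
```python
from plan import rows
rows((.5731,.2198),24.86,[(.0062,-1.2)]*20)
```

```text
[-0.0062, -0.004, np.float64(0.0209)]
[-0.0061, -0.0041, np.float64(0.0209)]
[-0.006, -0.0043, np.float64(0.0209)]
[-0.0059, -0.0044, np.float64(0.0209)]
[-0.0058, -0.0045, np.float64(0.0209)]
[-0.0057, -0.0046, np.float64(0.0209)]
[-0.0056, -0.0048, np.float64(0.0209)]
[-0.0055, -0.0049, np.float64(0.0209)]
[-0.0054, -0.005, np.float64(0.0209)]
[-0.0053, -0.0051, np.float64(0.0209)]
[-0.0052, -0.0052, np.float64(0.0209)]
[-0.0051, -0.0053, np.float64(0.0209)]
[-0.005, -0.0054, np.float64(0.0209)]
[-0.0049, -0.0055, np.float64(0.0209)]
[-0.0048, -0.0056, np.float64(0.0209)]
[-0.0046, -0.0057, np.float64(0.0209)]
[-0.0045, -0.0058, np.float64(0.0209)]
[-0.0044, -0.0059, np.float64(0.0209)]
[-0.0043, -0.006, np.float64(0.0209)]
[-0.0041, -0.0061, np.float64(0.0209)]
end H [0.46867749 0.11737442] A [ 0.46582573 -0.07260418] phi 0.8600000000000085 bay x -0.030395818674404537 lat -0.0004126017692272339
```

View pics/b_scene.png

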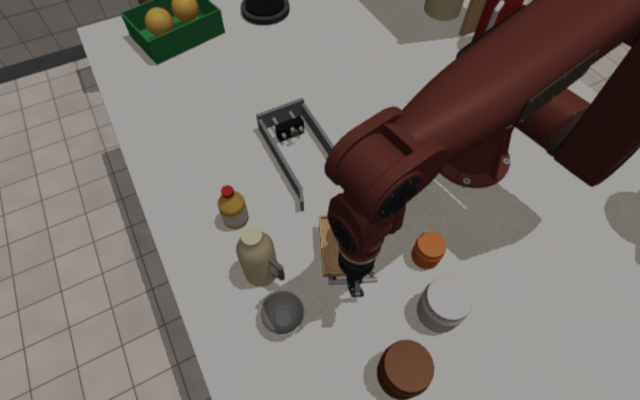

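The scene view shows the gripper on the handle at about (355,285), the deck at (345,250) short of the bay, and the bystanders undisturbed. The castors have had 85 mm of straight roll, so now the arc.

Call:
step_arm --rows '[[[-0.0062,-0.004,0,0,0,0.0209],[-0.0061,-0.0041,0,0,0,0.0209],[-0.006,-0.0043,0,0,0,0.0209],[-0.0059,-0.0044,0,0,0,0.0209],[-0.0058,-0.0045,0,0,0,0.0209]]]'

```text
clock: 7.15
tool_pos: [0.5431, 0.1987, 0.1079]
eef_rot: [180.0, 0.1, 161.2]
wrist_force: [0.6, 0.7, 5.5]
width: 0.0104
finger_force: 39.4
```

Call:
step_arm --rows '[[[-0.0057,-0.0046,0,0,0,0.0209],[-0.0056,-0.0048,0,0,0,0.0209],[-0.0055,-0.0049,0,0,0,0.0209],[-0.0054,-0.005,0,0,0,0.0209],[-0.0053,-0.0051,0,0,0,0.0209]]]'

```text
clock: 7.65
tool_pos: [0.5155, 0.1744, 0.1078]
eef_rot: [180.0, 0.1, 167.2]
wrist_force: [1.6, 1.1, 6.3]
width: 0.0106
finger_force: 39.4
```

Call:
step_arm --rows '[[[-0.0052,-0.0052,0,0,0,0.0209],[-0.0051,-0.0053,0,0,0,0.0209],[-0.005,-0.0054,0,0,0,0.0209],[-0.0049,-0.0055,0,0,0,0.0209],[-0.0048,-0.0056,0,0,0,0.0209]]]'

```text
clock: 8.15
tool_pos: [0.4905, 0.1474, 0.1079]
eef_rot: [180.0, 0.1, 173.2]
wrist_force: [-0.5, 1.2, 6.2]
width: 0.0102
finger_force: 39.4
```

```bash
python3 look.py c
```

```text
top deck 473.3 18.4 size 167.6 129.2 ang 83.42
  jar ((461.0418395996094, -4.758485317230225), 36.83528137207031) 0.13137261673097378
scene deck 494.8 16.5 size 170.3 89.0 ang 83.39
  jar ((461.1891174316406, -3.911524534225464), 36.77085494995117) 0.1320325873780802
[0.4905 0.1474 0.1079] [1.7996e+02 5.0000e-02 1.7319e+02] [-0.5  1.2  6.2] 8.15
```

Call:
step_arm --rows '[[[-0.0046,-0.0057,0,0,0,0.0209],[-0.0045,-0.0058,0,0,0,0.0209],[-0.0044,-0.0059,0,0,0,0.0209],[-0.0043,-0.006,0,0,0,0.0209],[-0.0041,-0.0061,0,0,0,0.0209]]]'

```text
clock: 8.75
tool_pos: [0.4686, 0.1179, 0.1078]
eef_rot: [180.0, 0.1, 179.2]
wrist_force: [-0.3, 1.6, 6.9]
width: 0.0106
finger_force: 39.6
```

```bash
python3 look.py d
python3 - <<'E'
from h import *
p,d=r.camera('top');P=cloud(d,cal('top'));x,y,z=P[...,0],P[...,1],P[...,2]
h=cv2.cvtColor(p,cv2.COLOR_BGR2HSV);w=(h[...,0]>8)&(h[...,0]<25)&(h[...,1]>70)&(z>.04)&(z<.075)&(x>.38)&(x<.56)
for y0 in (.03,-.03,-.07,-.09):
    k=w&(abs(y-y0)<.012)
    if k.sum()>5: print('deck',y0,x[k].min().round(4),x[k].max().round(4))
for y0 in(-.12,-.18,-.25,-.33):
    for s in(-1,1):
        k=(z>.05)&(z<.06)&(abs(y-y0)<.02)&(abs(x-.465-s*.077)<.02);print('rail',y0,s,np.percentile(x[k],[3,50,97]).round(4))
cv2.imwrite('pics/d2.png',cv2.resize(p[150:290,220:500],None,fx=2.8,fy=2.8,interpolation=cv2.INTER_CUBIC))
E
```

```text
top deck 464.2 -12.4 size 167.4 129.0 ang 88.55
  jar ((455.14581298828125, -36.497581481933594), 36.870391845703125) 0.13162766459033745
scene deck 480.3 -12.0 size 170.8 100.9 ang 89.16
  jar ((454.891357421875, -36.203556060791016), 36.95936965942383) 0.13217774419038464
[0.4686 0.1179 0.1078] [1.7997e+02 5.0000e-02 1.7917e+02] [-0.3  1.6  6.9] 8.75
deck 0.03 0.4006 0.5294
deck -0.03 0.4017 0.5281
deck -0.07 0.4004 0.5269
deck -0.09 0.3999 0.5266
rail -0.12 -1 [0.3835 0.3886 0.3934]
rail -0.12 1 [0.5359 0.5415 0.5471]
rail -0.18 -1 [0.3821 0.3875 0.3928]
rail -0.18 1 [0.5345 0.5399 0.5454]
rail -0.25 -1 [0.3801 0.3855 0.3908]
rail -0.25 1 [0.5334 0.5381 0.5432]
rail -0.33 -1 [0.3781 0.3836 0.3888]
rail -0.33 1 [0.5327 0.5381 0.5437]
```

View pics/d2.png

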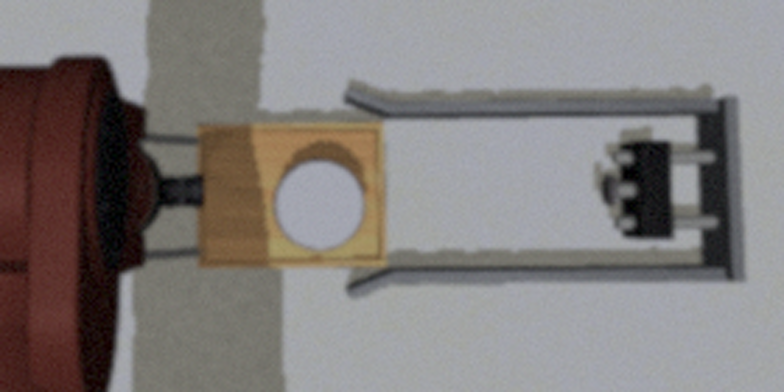

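The crop shows the caddy in line with the bay, its nose at the mouth (385,195), and the plunger at (608,187). In the same camera the nose sits about 2 mm towards the robot from the bay's middle line, so I'll roll in with a slight correction.

Run:
```python
from plan import rows
rows((.4686,.1179),.9,[(.005,-.45)]*4+[(.006,0)]*7+[(.006,.5)]*4)
```

```text
[-0.0016, -0.005, np.float64(0.0079)]
[-0.0015, -0.005, np.float64(0.0079)]
[-0.0015, -0.005, np.float64(0.0079)]
[-0.0014, -0.005, np.float64(0.0079)]
[0.0001, -0.006, np.float64(-0.0)]
[0.0001, -0.006, np.float64(-0.0)]
[0.0001, -0.006, np.float64(-0.0)]
[0.0001, -0.006, np.float64(-0.0)]
[0.0001, -0.006, np.float64(-0.0)]
[0.0001, -0.006, np.float64(-0.0)]
[0.0001, -0.006, np.float64(-0.0)]
[0.0017, -0.006, np.float64(-0.0087)]
[0.0017, -0.006, np.float64(-0.0087)]
[0.0016, -0.006, np.float64(-0.0087)]
[0.0016, -0.006, np.float64(-0.0087)]
end H [0.46988095 0.03189556] A [ 0.46623343 -0.15806943] phi 1.1 bay x 0.05506942882822237 lat 0.0013625420120098922
```

Call:
step_arm --rows '[[[-0.0016,-0.005,0,0,0,0.0079],[-0.0015,-0.005,0,0,0,0.0079],[-0.0015,-0.005,0,0,0,0.0079],[-0.0014,-0.005,0,0,0,0.0079],[0.0001,-0.006,0,0,0,0]]]'

```text
clock: 9.4
tool_pos: [0.4626, 0.092, 0.1078]
eef_rot: [180.0, 0.0, -179.0]
wrist_force: [0.1, 2.1, 6.5]
width: 0.0107
finger_force: 39.7
```

Call:
step_arm --rows '[[[0.0001,-0.006,0,0,0,0],[0.0001,-0.006,0,0,0,0],[0.0001,-0.006,0,0,0,0],[0.0001,-0.006,0,0,0,0],[0.0001,-0.006,0,0,0,0]]]'

```text
clock: 9.9
tool_pos: [0.4632, 0.0618, 0.1078]
eef_rot: [180.0, 0.0, -179.1]
wrist_force: [0.3, 1.2, 6.1]
width: 0.0105
finger_force: 39.7
```

Call:
step_arm --rows '[[[0.0001,-0.006,0,0,0,0],[0.0017,-0.006,0,0,0,-0.0087],[0.0017,-0.006,0,0,0,-0.0087],[0.0016,-0.006,0,0,0,-0.0087],[0.0016,-0.006,0,0,0,-0.0087]]]'

```text
clock: 10.4
tool_pos: [0.47, 0.0317, 0.1078]
eef_rot: [180.0, 0.0, 178.9]
wrist_force: [-0.9, 1.5, 5.8]
width: 0.0104
finger_force: 39.7
```

```bash
cat > gap.py <<'E'
from h import *
p,d=r.camera('top');P=cloud(d,cal('top'));x,y,z=P[...,0],P[...,1],P[...,2]
h=cv2.cvtColor(p,cv2.COLOR_BGR2HSV);w=(h[...,0]>8)&(h[...,0]<25)&(h[...,1]>70)&(z>.04)&(z<.075)&(x>.38)&(x<.56)
c=[]
for y0 in np.arange(-.3,.06,.02):
    k=w&(abs(y-y0)<.011)
    if k.sum()>5 and np.ptp(x[k])>.12: c.append((y0,(x[k].min()+x[k].max())/2))
c=np.array(c);l=np.polyfit(c[:,0],c[:,1],1)
for y0 in(c[0,0],c[-1,0]): print('y',y0.round(3),'deck mid',np.polyval(l,y0).round(4),'bay mid',round(.4651+.019*(y0+.12),4))
print('slope',l[0],'nose y',y[w].min())
st=r.get_state();print(st['tool_pos'],st['eef_rot'],st['wrist_force'])
E
python3 look.py e; python3 gap.py
```

```text
top deck 465.4 -105.5 size 155.7 126.3 ang 88.51
  jar ((455.69158935546875, -122.62844848632812), 36.9385986328125) 0.13157625284548768
scene deck 484.9 -98.9 size 172.9 94.9 ang 88.77
  jar ((457.9599914550781, -121.53170776367188), 38.27730178833008) 0.13218520240496756
[0.47   0.0317 0.1078] [1.7998e+02 3.0000e-02 1.7891e+02] [-0.9  1.5  5.8] 10.4
y -0.18 deck mid 0.4634 bay mid 0.464
y -0.06 deck mid 0.4666 bay mid 0.4662
slope 0.026583107625130532 nose y -0.3452713699644205
[0.47005034 0.0313864  0.10778038] [-1.79977100e+02  3.85402762e-02  1.78889023e+02] [ 0.07482558 -0.98956668  6.7193175 ]
```

Within 1 mm of the middle line, heading right. Straight on for 90 mm, still short of the plunger's nearest possible place (105 mm).

Call:
step_arm --rows '[[[-0.0001,-0.006,0,0,0,0],[-0.0001,-0.006,0,0,0,0],[-0.0001,-0.006,0,0,0,0],[-0.0001,-0.006,0,0,0,0],[-0.0001,-0.006,0,0,0,0]]]'

```text
clock: 11.05
tool_pos: [0.4696, 0.0017, 0.1078]
eef_rot: [180.0, 0.1, 178.9]
wrist_force: [0.3, 0.4, 5.9]
width: 0.0106
finger_force: 39.7
```

Call:
step_arm --rows '[[[-0.0001,-0.006,0,0,0,0],[-0.0001,-0.006,0,0,0,0],[-0.0001,-0.006,0,0,0,0],[-0.0001,-0.006,0,0,0,0],[-0.0001,-0.006,0,0,0,0]]]'

```text
clock: 11.55
tool_pos: [0.469, -0.0283, 0.1078]
eef_rot: [180.0, 0.1, 178.9]
wrist_force: [-0.1, 1.3, 6.3]
width: 0.0103
finger_force: 39.7
```

Call:
step_arm --rows '[[[-0.0001,-0.006,0,0,0,0],[-0.0001,-0.006,0,0,0,0],[-0.0001,-0.006,0,0,0,0],[-0.0001,-0.006,0,0,0,0],[-0.0001,-0.006,0,0,0,0]]]'

```text
clock: 12.05
tool_pos: [0.4685, -0.0583, 0.1078]
eef_rot: [180.0, 0.1, 178.9]
wrist_force: [0.4, 1.1, 6.0]
width: 0.0103
finger_force: 39.7
```

```bash
python3 gap.py
python3 - <<'E'
from h import *
print(ray('top',435,217,.048))
f=np.load('top0.npz');P=cloud(f['d'],cal('top'));x,y,z=P[...,0],P[...,1],P[...,2]
m=(z>.03)&(z<.065)&(abs(x-.4615)<.012)&(y<-.2)&(y>-.4);print(np.percentile(y[m],[1,50,97,99.5]))
E
```

```text
y -0.28 deck mid 0.4635 bay mid 0.4621
y -0.26 deck mid 0.4623 bay mid 0.4624
slope -0.05944618044166253 nose y -0.3465755377071224
[ 0.46858295 -0.05915716  0.10780935] [-1.79963137e+02  5.29727326e-02  1.78906673e+02] [-0.4821582  -2.11281757  5.82083568]
[ 0.46256936 -0.29950619  0.048     ]
[-0.35781262 -0.32635422 -0.30062621 -0.30004729]
```

The plunger face is at about y = -0.300, so contact should come at handle y ≈ -0.085. Approaching slowly.

Call:
step_arm --rows '[[[0,-0.004,0,0,0,0],[-0.0001,-0.004,0,0,0,0],[-0.0001,-0.004,0,0,0,0],[0,-0.003,0,0,0,0],[-0.0001,-0.002,0,0,0,0]]]'

```text
clock: 12.6
tool_pos: [0.4682, -0.0754, 0.1078]
eef_rot: [-180.0, 0.0, 178.9]
wrist_force: [-0.2, 0.0, 5.5]
width: 0.0107
finger_force: 39.7
```

Call:
step_arm --rows '[[[0,-0.001,0,0,0,0],[0,-0.001,0,0,0,0],[-0.0001,-0.001,0,0,0,0],[0,-0.001,0,0,0,0],[0,-0.001,0,0,0,0]]]'

```text
clock: 13.1
tool_pos: [0.4681, -0.0802, 0.1078]
eef_rot: [-180.0, 0.0, 178.9]
wrist_force: [-0.5, -0.4, 5.8]
width: 0.0103
finger_force: 39.7
```

Call:
step_arm --rows '[[[0,-0.001,0,0,0,0],[0,-0.001,0,0,0,0],[-0.0001,-0.001,0,0,0,0],[0,-0.001,0,0,0,0],[0,-0.001,0,0,0,0]]]'

```text
clock: 13.6
tool_pos: [0.468, -0.0852, 0.1078]
eef_rot: [-180.0, 0.0, 178.9]
wrist_force: [0.4, 1.4, 6.0]
width: 0.0109
finger_force: 39.7
```

Call:
step_arm --rows '[[[0,-0.001,0,0,0,0],[0,-0.001,0,0,0,0],[-0.0001,-0.001,0,0,0,0]]]'

```text
clock: 13.9
tool_pos: [0.4679, -0.0876, 0.1078]
eef_rot: [179.9, 0.0, 178.9]
wrist_force: [-0.3, 4.1, 7.0]
width: 0.0103
finger_force: 39.8
```

Call:
step_arm --rows '[[[0,-0.001,0,0,0,0],[0,-0.001,0,0,0,0],[-0.0001,-0.001,0,0,0,0]]]'

```text
clock: 14.2
tool_pos: [0.4678, -0.0906, 0.1078]
eef_rot: [179.9, 0.1, 179.0]
wrist_force: [-1.1, 4.9, 7.0]
width: 0.0106
finger_force: 39.8
```

Call:
step_arm --rows '[[[0,-0.001,0,0,0,0],[0,-0.001,0,0,0,0]]]'

```text
clock: 14.4
tool_pos: [0.4678, -0.0926, 0.1078]
eef_rot: [179.9, 0.0, 179.0]
wrist_force: [-0.0, 3.7, 8.7]
width: 0.0106
finger_force: 39.8
```

Contact was at y ≈ -0.0865 (about 4 N), so it should be fully in at about -0.0985.

Call:
step_arm --rows '[[[0,-0.001,0,0,0,0],[-0.0001,-0.001,0,0,0,0],[0,-0.001,0,0,0,0]]]'

```text
clock: 14.7
tool_pos: [0.4677, -0.0956, 0.1078]
eef_rot: [179.9, 0.1, 179.0]
wrist_force: [0.2, 4.3, 7.4]
width: 0.0105
finger_force: 39.8
```

Call:
step_arm --rows '[[[0,-0.001,0,0,0,0],[0,-0.0005,0,0,0,0]]]'

```text
clock: 14.9
tool_pos: [0.4677, -0.0971, 0.1078]
eef_rot: [179.9, 0.1, 178.9]
wrist_force: [-0.3, 3.5, 7.5]
width: 0.0108
finger_force: 39.8
```

Call:
step_arm --rows '[[[0,-0.0005,0,0,0,0],[0,-0.0005,0,0,0,0]]]'

```text
clock: 15.1
tool_pos: [0.4677, -0.0981, 0.1078]
eef_rot: [179.9, 0.0, 179.0]
wrist_force: [0.6, 4.3, 7.4]
width: 0.0105
finger_force: 39.8
```

Call:
step_arm --rows '[[[0,-0.0005,0,0,0,0],[0,-0.0005,0,0,0,0]]]'

```text
clock: 15.3
tool_pos: [0.4677, -0.099, 0.1078]
eef_rot: [179.9, 0.0, 179.0]
wrist_force: [0.1, 5.7, 7.4]
width: 0.0103
finger_force: 39.9
```

Call:
step_arm --rows '[[[0,-0.0005,0,0,0,0],[0,0,0,0,0,0]]]'

```text
clock: 15.5
tool_pos: [0.4677, -0.0994, 0.1078]
eef_rot: [179.9, 0.1, 179.0]
wrist_force: [0.0, 5.6, 9.1]
width: 0.0106
finger_force: 39.9
```

Call:
step_arm --rows '[[[0,-0.0005,0,0,0,0],[0,0,0,0,0,0]]]'

```text
clock: 15.7
tool_pos: [0.4677, -0.0997, 0.1078]
eef_rot: [179.9, 0.0, 179.0]
wrist_force: [1.4, 6.6, 7.9]
width: 0.0105
finger_force: 40.0
```

Call:
step_arm --rows '[[[0,-0.0005,0,0,0,0],[0,0,0,0,0,0]]]'

```text
clock: 15.9
tool_pos: [0.4676, -0.1001, 0.1078]
eef_rot: [179.9, 0.0, 179.0]
wrist_force: [-0.3, 6.6, 8.9]
width: 0.0104
finger_force: 40.0
```

Call:
step_arm --rows '[[[0,-0.0005,0,0,0,0],[0,0,0,0,0,0]]]'

```text
clock: 16.1
tool_pos: [0.4676, -0.1004, 0.1078]
eef_rot: [179.9, 0.0, 179.0]
wrist_force: [0.3, 7.9, 8.5]
width: 0.0103
finger_force: 40.0
```

Call:
step_arm --rows '[[[0,-0.0005,0,0,0,0],[0,0,0,0,0,0]]]'

```text
clock: 16.3
tool_pos: [0.4676, -0.1008, 0.1078]
eef_rot: [179.8, 0.0, 179.0]
wrist_force: [0.3, 7.5, 10.0]
width: 0.0102
finger_force: 40.1
```

Call:
step_arm --rows '[[[0,-0.0005,0,0,0,0],[0,0,0,0,0,0],[0,0,0,0,0,0]]]'

```text
clock: 16.6
tool_pos: [0.4676, -0.1011, 0.1078]
eef_rot: [179.8, 0.1, 179.0]
wrist_force: [0.2, 8.4, 9.2]
width: 0.0104
finger_force: 40.1
```

Call:
step_arm --rows '[[[0,-0.0005,0,0,0,0],[0,0,0,0,0,0],[0,0,0,0,0,0]]]'

```text
clock: 16.9
tool_pos: [0.4676, -0.1015, 0.1078]
eef_rot: [179.8, 0.1, 179.0]
wrist_force: [0.5, 9.8, 9.4]
width: 0.0103
finger_force: 40.2
```

Call:
step_arm --rows '[[[0,0.0005,0,0,0,0],[0,0.0005,0,0,0,0],[0,0,0,0,0,0]]]'

```text
clock: 17.2
tool_pos: [0.4676, -0.1007, 0.1078]
eef_rot: [179.8, 0.0, 179.0]
wrist_force: [0.2, 9.2, 9.8]
width: 0.0101
finger_force: 40.0
```

Call:
step_arm --rows '[[[0,0.0005,0,0,0,0],[0,0.0005,0,0,0,0],[0,0,0,0,0,0],[0,0,0,0,0,0]]]'

```text
clock: 17.6
tool_pos: [0.4677, -0.1, 0.1078]
eef_rot: [179.9, 0.0, 179.0]
wrist_force: [0.3, 6.8, 9.1]
width: 0.0103
finger_force: 40.0
```

Call:
step_arm --rows '[[[0,0.0005,0,0,0,0],[0,0.0005,0,0,0,0],[0,0.0005,0,0,0,0],[0,0,0,0,0,0],[0,0,0,0,0,0]]]'

```text
clock: 18.1
tool_pos: [0.4677, -0.0989, 0.1078]
eef_rot: [179.9, 0.0, 179.0]
wrist_force: [0.1, 4.9, 7.1]
width: 0.0099
finger_force: 39.9
```

Call:
step_arm --rows '[[[0,0,0,0,0,0],[0,0,0,0,0,0],[0,0,0,0,0,0],[0,0,0,0,0,0],[0,0,0,0,0,0]]]' --grip -0.1

```text
clock: 18.6
tool_pos: [0.4673, -0.0996, 0.1071]
eef_rot: [180.0, -0.0, 178.9]
wrist_force: [0.3, 0.6, 0.2]
width: 0.0382
finger_force: 0.0
```

Call:
step_arm --rows '[[[0,0,0.01,0,0,0],[0,0,0.02,0,0,0],[0,0,0.03,0,0,0],[0,0,0.03,0,0,0],[0,0,0.03,0,0,0]]]'

```text
clock: 19.1
tool_pos: [0.4673, -0.0995, 0.2293]
eef_rot: [-180.0, 0.0, 178.9]
wrist_force: [0.5, -0.1, 0.5]
width: 0.0385
finger_force: 0.0
```

Call:
step_arm --rows '[[[0,0.02,0.03,0,0,0],[0,0.05,0.0,0,0,0],[0,0.05,0,0,0,0],[0,0.05,0,0,0,0],[0,0,0,0,0,0]]]'

```text
clock: 19.6
tool_pos: [0.4668, 0.0756, 0.2585]
eef_rot: [179.9, 0.1, 179.3]
wrist_force: [0.8, -0.3, 0.2]
width: 0.0383
finger_force: 0.0
```

```bash
python3 look.py f; python3 gap.py
python3 - <<'E'
import cv2
p=cv2.imread('pics/f_top.png');cv2.imwrite('pics/f2.png',cv2.resize(p[140:300,290:500],None,fx=3.6,fy=3.6,interpolation=cv2.INTER_CUBIC))
E
```

```text
top deck 463.4 -227.4 size 176.5 128.8 ang 88.42
  jar ((452.8175964355469, -248.14410400390625), 37.41203689575195) 0.13164603009154788
scene deck 461.0 -232.5 size 189.9 138.7 ang 89.1
  jar ((453.6824035644531, -246.89773559570312), 37.01252746582031) 0.13227005442601192
[0.4668 0.0756 0.2585] [1.7992e+02 7.0000e-02 1.7931e+02] [ 0.8 -0.3  0.2] 19.6
y -0.3 deck mid 0.4617 bay mid 0.4617
y -0.14 deck mid 0.4651 bay mid 0.4647
slope 0.021765441885850622 nose y -0.3186653574329838
[0.46748546 0.07043097 0.25784994] [-1.79984150e+02  3.08156395e-02  1.78996391e+02] [0.41982942 0.13444124 0.01660547]
```

View pics/f2.png

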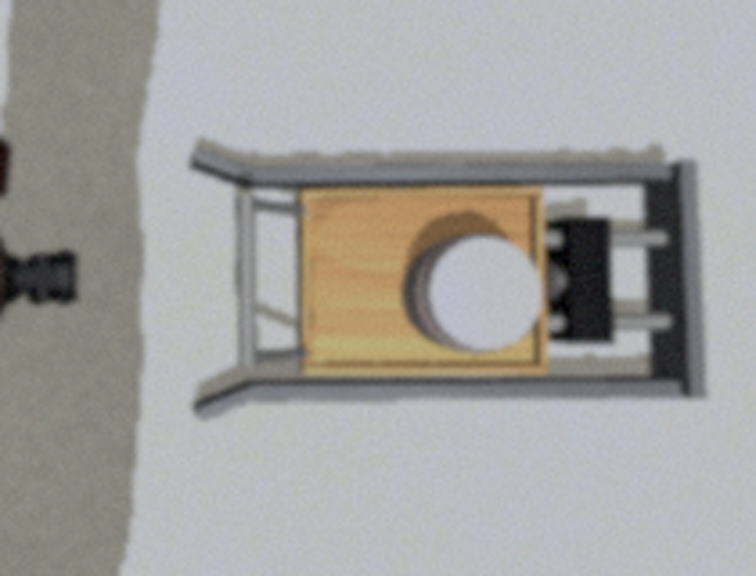

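The crop shows the caddy centred in the bay, nose against the plunger at (550,285), jar standing and gripper well clear. The force rose to 9.8 N on the cushion after about 12 mm of plunger travel, so the plunger is seated. Handing in.

```bash
python3 -c "
from station import r
print(r.finish_job())"
```

```text
the job is handed in; nothing more can be done
None
```

I parked the caddy nose first in the bay, pushed the plunger in until the reading reached about 9.8 N, let go with the jar still standing on the deck, and handed the job in; I inferred straight castors from the long straight roll-in rather than seeing them, and no verdict came back.

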